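# Fit a sprung thermostat cover on its dowels and hold it shut

### The job

Fold the lid of the parts carton back past upright so that it stays out of the way, take out the aluminium thermostat cover and fit it on the two dowels of the housing held in the vise. The sprung thermostat keeps the cover off its seat, so press it down until it sits flush on the housing all round, and finish while still holding it pressed there, ready for its screws to be started. Leave the other things on the bench and in the carton where they are.

Things in the scene. Friction and masses are not known exactly. Their poses are not given: they have to be found in the camera images.
- carton: Cardboard parts carton with a red stripe, open on top under its lid; 172 (x) by 200 (y) by 75 high outside, walls and floor 4 thick; stands fast on the bench. Origin at the centre of its underside. x points away from the robot (about +-17 degrees), towards the hinge of the lid; the front wall, nearest the robot, is at x = -86.
- lid_hinge (a point): Middle of the hinge line of the carton's lid: the top edge of the far wall, at carton x = 86, z = 75. The hinge runs along the carton's y.
- lid (a joint): Angle of the carton's lid, rad: 0 shut, 1.57 upright, 2.3 its stop, leaning back away from the robot. Starts half open (0.7-1.05) and stays where it is left (stiff crease, about 1 N at the free edge moves it). Flat panel 4 thick, 198 wide; its tuck tab (150 wide, in line with the panel) ends 194 from the hinge. Push its free edge up and over from the robot's side, or pinch it.
- lid_edge (a point): Middle of the free edge of the lid's tuck tab, 194 from the hinge.
- cover: Aluminium thermostat cover, upright in the carton, 0.2-0.37 kg. Flange 66 (x) by 100 (y), 12 thick, two dowel holes of 10 mm through it at y = +-39, x = 0; a cone (diameter 54 to 36) up to z = 24; then a round hose neck, diameter 36, to the top at z = 66 (38 mm bead at z = 60-64): grip it there. Origin: centre of the underside, z up. It fits either way round (half a turn is the same).
- vise: Blue machine vise, fixed to the bench, with the aluminium lower housing clamped in its jaws. Origin at the centre of its underside, straight below the housing. The housing's flange is 66 (x) by 100 (y), its top face level at z = 90; jaws (top at z = 62), hose stub on the +y side (top at z = 68) and the rest are lower, within x -71 to 119 and y -78 to 82.
- housing_face (a point): Centre of the housing's flat top face, 90 above the bench: the cover's origin comes to this point when it is fully seated, its y along the vise's y.
- dowel_a (a point): Tip of one steel dowel, at vise y = +39: diameter 8, stands 14 above the housing's face, the upper 5 tapered to 2.4 in diameter at the tip.
- dowel_b (a point): Tip of the other dowel, at vise y = -39, the same.
- thermostat (a joint): How far the sprung brass thermostat disc (diameter 46, in the middle of the housing) is pressed in, in m: 0 free, 0.005 level with the housing's face. Spring: 5 N to start it moving, 9 N at 0.005. Without a push it holds the fitted cover about 5 mm off the housing's face.
- thermostat_top (a point): Centre of the thermostat disc's top, 5 above the housing's face when free.
- sensor: small brass temperature sensor standing in the front left corner of the carton (diameter 20, height 22); origin at the centre of its underside. Not to be disturbed.
- wrench: steel wrench, 170 long, lying between carton and vise; origin on the bench, x along it. Not to be disturbed.
- screwdriver: orange-handled screwdriver, 190 long, lying to the robot's left; origin on the bench, x along it. Not to be disturbed.
- bolt_dish: round steel dish with bolts, diameter 90, height 22; origin at the centre of its underside. Not to be disturbed.
- spray_can: yellow spray can, diameter 64, height 190; origin at the centre of its underside. Not to be disturbed.
- sprocket: dark steel crank sprocket lying flat, diameter 75, height 26; origin at the centre of its underside. Not to be disturbed.
- drip_pan: black round pan, diameter 88, height 30; origin at the centre of its underside. Not to be disturbed.
- funnel: blue funnel standing on its mouth, diameter 104, height 130; origin at the centre of its underside. Not to be disturbed.
Mind the look-alikes: they are no part of the job. Of the things that look like the cover, the smaller one is meant.

How it is judged:
By the outcome, as a careful person would: the job done as asked, in the order asked, and still so for the second after the job is handed in, while the arm keeps its last pose, push and grip.
It also fails if it takes over 54 s, if anything falls off the work surface, if the arm or the gripper's body presses on something with over 40 N, if the wrist force passes 120 N, or if a joint passes its speed limit or range.

### The arm

A 6-joint arm with a two-finger parallel gripper is mounted at the origin on the work surface. World frame = base frame: x ahead of the robot, y to its left, z up, the work surface at z = 0. Lengths are in m, angles in degrees, forces in N, time in s.
With the tool pointing down it reaches from about 0.4 to 0.825 m from the base axis. Payload 7 kg.
Tool frame: the origin (TCP) lies between the finger pads; the fingertips stand 11 mm ahead of it and the grasp point (between the pads) lies 8 mm behind it; z points along the fingers, y is the direction in which the jaws open and shut (so a half turn about z gives the same grasp; the last joint's range is limited). The gripper opens to 88 mm and grips with 3 to 60 N. Pads are 19 mm wide; open, the fingers measure 130 mm over their backs; the gripper's body (78 mm by 193 mm) begins 47 mm behind the grasp point.
Start: joints at [-56.717, 20.546, 0.682, 0, -70.136, -16.507], TCP at [0.195, -0.646, 0.238] pointing down, gripper open.
Joint ranges: [-176.03, 176.03], [-82.01, 121.73], [-58.28, 71.71], [-173.87, 95.51], [-174.79, -0.11], [-173.66, 173.66]. Speed limits (degrees/s): [136.94, 136.94, 172.46, 180, 180, 180].

### API

Orientations are given as [roll, pitch, yaw] about the fixed x, y, z axes, in that order (R = Rz(yaw) Ry(pitch) Rx(roll)).
In Python, from plant import r gives the robot as it stands.
- The arm moves only by the shell command python3 -m inch 'ROWS' [OPENING] [FORCE]. ROWS is JSON, a list of rows, each an object of numbers: "x", "y", "z": the shift along the tool's x, y, z as a fraction of full scale; "yaw": the turn about the tool's z as a fraction of full scale. In form: [{"x": .., "y": .., "z": .., "yaw": ..}, ...]. A call has 1 to 5 rows; each row shifts and turns the pose as measured when the row begins, along the tool's axes as they then stand; what a row does not reach is not made up. Full scale, the value 1, is 0.025 m for a shift and 4 degrees for a turn. A row lasts 1/12 s, in which the tool goes at most 41.7 mm and 7.16 degrees, less where a joint would pass 70% of its speed; a pose out of reach is approached as far as the arm can. A call with a number of a shift or a turn outside -1 to 1 is refused whole. A call with a gripper value outside its range is refused whole. OPENING is the opening, from -1 (shut) to 1 (fully open), set as the call begins (- or left out, the last holds). The fingers move at their own pace and stop on an object; FORCE is the grip in N (left out, the last holds). Time passes only in rows, so rows that do not move let the fingers close. It gives the time, the measured TCP pose, the force and the opening at its end, in the units of the state.
- r.get_state(): the state, without advancing time (a new reading comes with each control period).
- r.capture(name): name is "side" or "top"; returns (picture, depth): 400x640x3 uint8, red, green, blue; 400x640 float32, m along the optical axis (not along the pixel's ray), 0 where there is no reading.
- r.camera_info(name): a dict with "mtx" (3x3 intrinsics, pixels), "pose" (4x4, takes a point from camera to world coordinates). Camera axes: x right, y down, z forward; pixel columns grow to the right and rows downward; lengths in m; the calibration is good to about 2 mm. A picture is of the moment at which its call begins. camera_info takes no time and is no camera call.
- r.close_job(): hands the job in, once; it reports no verdict.
The state is a dict: "time_s": time; "joints": joint angles; "qd": joint speeds; "joint_torque": joint torques, N m; "tcp_pos": TCP position; "eef_rot": TCP orientation; "contact_force": force on the tool from outside, world axes, zero at the start; "moment": the same for the moment, N m; "gripper_width": finger opening in m.
Only numpy, scipy, OpenCV 4.12 (cv2) and the standard library are available. Lean on these libraries where they do the work, as an engineer would, in place of code of your own. Each camera call takes 0.05 s, during which the arm holds its last target. There are 200 camera calls.

## Working session

There is one attempt and no reset: what is moved stays moved. The work goes in short steps, Python scripts to look and compute and a shell command to move; the robot and the scene stay as the last step left them, time stands still between calls to the robot, and variables do not carry over. Pictures are saved under pics/ and viewed, about 8 in all and at most 12, crops included, and the job is handed in when it is done.

```bash
ls; mkdir -p pics; cat > h.py <<'E'
import numpy as np, cv2
from plant import r
def snap(n,f):
    p,d=r.capture(n); cv2.imwrite(f'pics/{f}.png',p[:,:,::-1]); np.save(f'pics/{f}.npy',d); return p,d
def px(n,d,u,v,w=1):
    i=r.camera_info(n);K=np.array(i['mtx']);P=np.array(i['pose'])
    a=d[v-w:v+w+1,u-w:u+w+1];z=np.median(a[a>0]) if (a>0).any() else 0
    return (P@np.append(z*np.linalg.inv(K)@[u,v,1],1))[:3]
def cloud(n,d):
    i=r.camera_info(n);K=np.array(i['mtx']);P=np.array(i['pose'])
    v,u=np.mgrid[:400,:640];q=np.stack([u,v,np.ones_like(u)],-1)@np.linalg.inv(K).T*d[...,None]
    return q@P[:3,:3].T+P[:3,3]
E
python3 - <<'E'
from h import *
print(r.get_state())
for n in('top','side'): snap(n,n+'0'); print(n,r.camera_info(n))
E
```

```text
pics
{'time_s': 0.0, 'joints': array([-5.67179844e+01,  2.05929295e+01,  6.32572676e-01, -2.03759837e-02,
       -7.01375954e+01, -1.65063396e+01]), 'qd': array([-0.04208094, -0.04156761, -0.03706083,  0.04687307,  0.02194993,
        0.02001875]), 'joint_torque': array([-1.72493870e-03, -5.82717276e+01,  2.93054259e+01,  6.99711174e+00,
        6.94550079e-03, -1.78028963e-04]), 'tcp_pos': array([ 0.19464445, -0.6458119 ,  0.2365959 ]), 'eef_rot': array([ 1.79900642e+02, -9.46795386e-03, -1.63231255e+02]), 'contact_force': array([-0.33185034,  0.09939398, -0.39498629]), 'moment': array([ 0.05033214, -0.01176679, -0.02019759]), 'gripper_width': 0.08773850247779118}
top {'mtx': array([[468.08918503,   0.        , 328.3345459 ],
       [  0.        , 468.08918503, 197.17920302],
       [  0.        ,   0.        ,   1.        ]]), 'pose': array([[ 0.00859627, -0.99129235,  0.13139854,  0.3200053 ],
       [-0.99987717, -0.01024311, -0.01186237,  0.01730595],
       [ 0.01310501, -0.13128043, -0.99125865,  1.72736562],
       [ 0.        ,  0.        ,  0.        ,  1.        ]])}
side {'mtx': array([[466.26094269,   0.        , 319.34438909],
       [  0.        , 466.26094269, 203.14807914],
       [  0.        ,   0.        ,   1.        ]]), 'pose': array([[-0.9405778 , -0.22878435,  0.25094049,  0.12444919],
       [-0.3395351 ,  0.62183159, -0.70572047,  1.14415113],
       [ 0.00541508, -0.74898811, -0.66256131,  1.13799843],
       [ 0.        ,  0.        ,  0.        ,  1.        ]])}
```

View pics/top0.png

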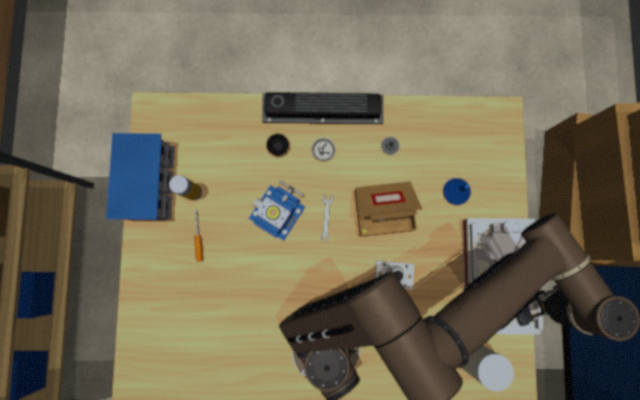

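View pics/side0.png

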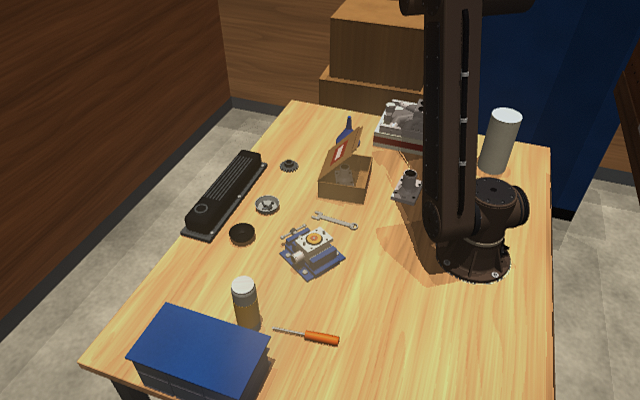

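Top: carton around (388,210) with the lid at (388,198), vise at (275,212), look-alike cover on the bench at (398,270). Side: cover inside the carton at (345,172). I'll enlarge both.

```bash
python3 - <<'E'
from h import *
t=cv2.imread('pics/top0.png');s=cv2.imread('pics/side0.png')
R=lambda a:cv2.resize(a,None,fx=5,fy=5,interpolation=cv2.INTER_CUBIC)
c=np.hstack([R(t[175:245,240:315]),R(t[175:245,348:428])])
cv2.imwrite('pics/c1.png',c)
c=np.hstack([R(s[120:210,310:380]),R(s[215:290,275:350])[:450] if 0 else cv2.resize(s[215:290,275:350],(375,450))])
cv2.imwrite('pics/c2.png',c)
E
```

```text
(no output)
```

View pics/c1.png

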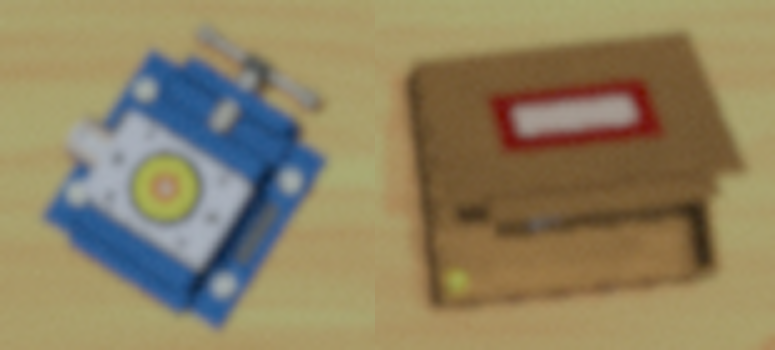

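View pics/c2.png

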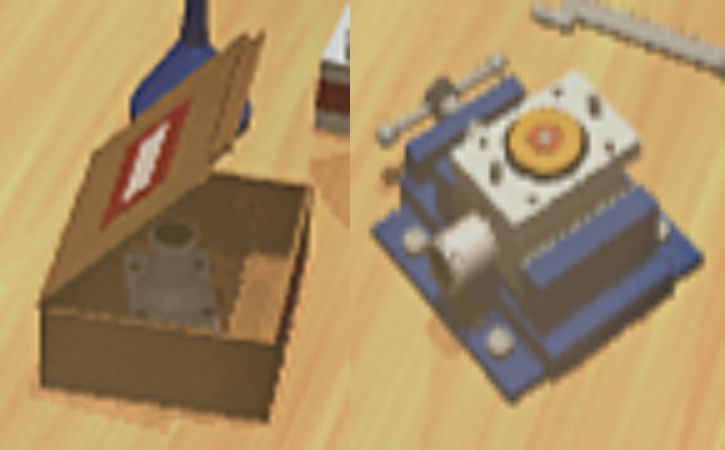

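c1: housing face corners are visible, with the disc centre at crop (166,187). The carton's front edge runs (437,305)–(715,268). c2: the cover stands in the carton, neck top at crop (172,235), tilted flange visible; the handle side marks the vise's +x.

```bash
cat >> h.py <<'E'
def ray(n,u,v,z):
    i=r.camera_info(n);K=np.array(i['mtx']);P=np.array(i['pose'])
    d=P[:3,:3]@np.linalg.inv(K)@[u,v,1];return P[:3,3]+d*(z-P[2,3])/d[2]
E
python3 - <<'E'
from h import *
np.set_printoptions(precision=4,suppress=True)
A=lambda u,v:(240+(u+.5)/5-.5,175+(v+.5)/5-.5)
B=lambda u,v:(348+(u-375+.5)/5-.5,175+(v+.5)/5-.5)
print('disc',ray('top',*A(166,187),.095))
for c in[(130,108),(252,185),(205,270),(85,200)]:print('face',ray('top',*A(*c),.09))
for c in[(437,305),(715,268),(415,65)]:print('carton top',ray('top',*B(*c),.075))
S=lambda u,v:(310+(u+.5)/5-.5,120+(v+.5)/5-.5)
T=lambda u,v:(275+(u-350+.5)/5-.5,215+(v+.5)/6-.5)
print('s neck',ray('side',*S(172,235),.07));
for c in[(125,255),(205,255),(222,328)]:print('s flange',ray('side',*S(*c),.016))
print('s disc',ray('side',*T(546,138),.095))
for c in[(450,150),(575,70),(640,140),(518,222)]:print('s face',ray('side',*T(*c),.09))
for c in[(38,305),(272,343),(313,187)]:print('s carton',ray('side',*S(*c),.075))
for n in('top','side'):
    d=np.load(f'pics/{n}0.npy');C=cloud(n,d)
    p=C.reshape(-1,3)
    m=(p[:,0]>.4)&(p[:,0]<.85)&(p[:,1]<0)&(p[:,1]>-.35)&(p[:,2]>.085)&(p[:,2]<.27)
    if n=='top':
        q=p[m];g=np.linalg.svd(q-q.mean(0))[2][2];print(len(q),q.mean(0),g*np.sign(g[2]),q.min(0),q.max(0),np.degrees(np.arccos(abs(g[2]))))
    f=(abs(p[:,2]-.09)<.004)&(np.hypot(p[:,0]-.56,p[:,1]-.13)<.12)
    q=p[f];print(n,'face',len(q),q.mean(0),cv2.minAreaRect(q[:,:2].astype('f4')*1000))
    # carton rim
    k=(abs(p[:,2]-.073)<.006)&(np.hypot(p[:,0]-.55,p[:,1]+.13)<.16);q=p[k];print('rim',len(q),cv2.minAreaRect(q[:,:2].astype('f4')*1000))
E
```

```text
disc [0.4821 0.1916 0.095 ]
face [0.5382 0.2188 0.09  ]
face [0.4846 0.1319 0.09  ]
face [0.4246 0.1635 0.09  ]
face [0.4729 0.2486 0.09  ]
carton top [ 0.4035 -0.1153  0.075 ]
carton top [ 0.4315 -0.3122  0.075 ]
carton top [ 0.5746 -0.0996  0.075 ]
s neck [ 0.5122 -0.2226  0.07  ]
s flange [ 0.5587 -0.254   0.016 ]
s flange [ 0.4995 -0.2758  0.016 ]
s flange [ 0.4608 -0.1932  0.016 ]
s disc [0.4807 0.1915 0.095 ]
s face [0.5356 0.2157 0.09  ]
s face [0.4826 0.133  0.09  ]
s face [0.4267 0.168  0.09  ]
s face [0.4778 0.2483 0.09  ]
s carton [ 0.5764 -0.1019  0.075 ]
s carton [ 0.4047 -0.119   0.075 ]
s carton [ 0.4264 -0.313   0.075 ]
1833 [ 0.5182 -0.2049  0.1571] [0.7308 0.0858 0.6772] [ 0.4497 -0.3083  0.0854] [ 0.8458 -0.0709  0.228 ] 47.377293240295366
top face 248 [0.4875 0.1841 0.0903] ((486.119140625, 188.12417602539062), (99.91600036621094, 52.764015197753906), 58.20671463012695)
rim 98 ((500.673828125, -197.1285858154297), (175.10694885253906, 180.21749877929688), 7.0728325843811035)
side face 255 [0.4893 0.1872 0.0905] ((487.25164794921875, 189.3729705810547), (102.31486511230469, 52.05400466918945), 58.8377685546875)
rim 191 ((499.8630676269531, -194.55506896972656), (174.8814697265625, 192.34759521484375), 6.8919196128845215)
```

```bash
cat >> h.py <<'E'
from scipy.spatial.transform import Rotation as Ro
def go(x,y,z,yaw=None):
    "remaining move in tool units, turn first"
    s=r.get_state();e=s['eef_rot']
    t=0
    if yaw is not None:
        t=-((yaw-e[2]+180)%360-180); e=np.array([e[0],e[1],yaw])
    R=Ro.from_euler('xyz',e,degrees=True)
    d=R.inv().apply(np.array([x,y,z])-s['tcp_pos'])/.025
    print('t',round(s['time_s'],2),'tcp',s['tcp_pos'].round(4),s['eef_rot'].round(1),'F',s['contact_force'].round(1),'w',round(s['gripper_width'],4),'| turns',round(t/4,2),'then units',d.round(2),'j',np.round(s['joints'],0))
E
python3 -m inch '[{"yaw":1,"z":-0.5},{"yaw":1,"z":-0.5},{"yaw":0.45},{},{}]' -1 20
python3 -c "from h import *;go(.385,-.228,.21,-173)"
```

```text
t 0.1 tcp [ 0.1947 -0.6459  0.2367] [ 179.9   -0.  -163.2] F [0.4 0.2 1.2] w 0.0876 | turns 2.44 then units [-9.59 15.66  1.09] j [-57.  21.   1.  -0. -70. -17.]validation failed for argument at $[0]...
```

```bash
python3 -m inch '[{"x":0,"y":0,"z":-0.5,"yaw":1},{"x":0,"y":0,"z":-0.5,"yaw":1},{"x":0,"y":0,"z":0,"yaw":0.45},{"x":0,"y":0,"z":0,"yaw":0}]' -1 20
python3 -c "from h import *;go(.385,-.228,.21,-173)"
```

```text
time_s: 0.43
tcp_pos: [0.1942, -0.6446, 0.2596]
eef_rot: [179.6, -0.1, -173.5]
contact_force: [-0.1, 0.4, -0.6]
gripper_width: 0.0662
t 0.43 tcp [ 0.1942 -0.6446  0.2596] [ 1.796e+02 -1.000e-01 -1.735e+02] F [-0.1  0.4 -0.6] w 0.0662 | turns -0.12 then units [-9.61 15.59  2.07] j [-57.  20.   3.  -0. -73. -27.]
```

```bash
for i in 1; do
python3 -m inch '[{"x":-0.6,"y":0.98,"z":0,"yaw":0},{"x":-0.6,"y":0.98,"z":0,"yaw":0},{"x":-0.6,"y":0.98,"z":0,"yaw":0},{"x":-0.6,"y":0.98,"z":0,"yaw":0},{"x":-0.6,"y":0.98,"z":0,"yaw":0}]'
python3 -m inch '[{"x":-0.6,"y":0.98,"z":0,"yaw":0},{"x":-0.6,"y":0.98,"z":0,"yaw":0},{"x":-0.6,"y":0.98,"z":0,"yaw":0},{"x":-0.6,"y":0.98,"z":0,"yaw":0},{"x":-0.6,"y":0.98,"z":0,"yaw":0}]'
done
python3 -c "from h import *;go(.385,-.228,.21,-173)"
```

```text
time_s: 0.85
tcp_pos: [0.2532, -0.5127, 0.255]
eef_rot: [179.3, -0.4, -173.5]
contact_force: [0.1, 0.6, 0.5]
gripper_width: 0.0332
time_s: 1.27
tcp_pos: [0.3139, -0.3748, 0.2536]
eef_rot: [179.1, -0.5, -173.2]
contact_force: [1.2, -0.2, -0.1]
gripper_width: 0.002
t 1.27 tcp [ 0.3139 -0.3748  0.2536] [ 179.1   -0.5 -173.2] F [ 1.2 -0.2 -0.1] w 0.002 | turns -0.04 then units [-3.55  5.45  1.8 ] j [-27.   3. -20.  -1. -68. -56.]
```

```bash

python3 -m inch '[{"x":-0.6,"y":0.95,"z":0.2,"yaw":0},{"x":-0.6,"y":0.95,"z":0.3,"yaw":0},{"x":-0.6,"y":0.95,"z":0.3,"yaw":0},{"x":-0.6,"y":0.95,"z":0.3,"yaw":0},{"x":-0.6,"y":0.95,"z":0.3,"yaw":0}]'
python3 -m inch '[{"x":-0.3,"y":0.6,"z":0.4,"yaw":0},{"x":0,"y":0,"z":0.2,"yaw":0},{"x":0,"y":0,"z":0,"yaw":0}]'
python3 -c "from h import *;go(.385,-.228,.21,-173)"
```

```text
time_s: 1.68
tcp_pos: [0.3749, -0.2405, 0.2192]
eef_rot: [179.1, -0.3, -172.8]
contact_force: [0.5, -0.3, 0.4]
gripper_width: 0.0005
time_s: 1.93
tcp_pos: [0.3809, -0.2192, 0.2021]
eef_rot: [179.0, -0.4, -172.3]
contact_force: [-0.8, -0.4, 0.5]
gripper_width: 0.0007
t 1.93 tcp [ 0.3809 -0.2192  0.2021] [ 179.    -0.4 -172.3] F [-0.8 -0.4  0.5] w 0.0007 | turns 0.19 then units [-0.12 -0.36 -0.32] j [ -5.   0. -30.  -1. -61. -77.]
```

```bash

python3 -m inch '[{"x":-1,"y":0,"z":0,"yaw":0},{"x":-1,"y":0,"z":0,"yaw":0},{"x":-0.7,"y":0,"z":-0.2,"yaw":0},{"x":-0.7,"y":0,"z":-0.2,"yaw":0},{"x":-0.7,"y":0,"z":-0.2,"yaw":0}]'
python3 -m inch '[{"x":-0.7,"y":0,"z":-0.2,"yaw":0},{"x":-0.7,"y":0,"z":-0.2,"yaw":0},{"x":-0.7,"y":0,"z":-0.2,"yaw":0},{"x":-0.7,"y":0,"z":-0.2,"yaw":0},{"x":-0.7,"y":0,"z":-0.1,"yaw":0}]'
python3 -m inch '[{"x":-0.7,"y":0,"z":0,"yaw":0},{"x":-0.7,"y":0,"z":0,"yaw":0},{"x":-0.7,"y":0,"z":0,"yaw":0},{"x":-0.7,"y":0,"z":0,"yaw":0},{"x":-0.7,"y":0,"z":0,"yaw":0}]'
python3 -c "from h import *;go(.66,-.185,.235,-173); snap('side','s1')"
```

```text
time_s: 2.35
tcp_pos: [0.4801, -0.2078, 0.2164]
eef_rot: [179.0, -0.7, -172.2]
contact_force: [-1.4, -0.7, 1.4]
gripper_width: 0.0001
time_s: 2.77
tcp_pos: [0.5686, -0.2011, 0.239]
eef_rot: [179.0, -1.0, -172.2]
contact_force: [-0.8, 0.5, -0.2]
gripper_width: 0.0002
time_s: 3.18
tcp_pos: [0.6568, -0.1952, 0.2372]
eef_rot: [178.9, -1.2, -172.3]
contact_force: [-0.5, -0.7, -0.7]
gripper_width: 0.0002
t 3.18 tcp [ 0.6568 -0.1952  0.2372] [ 178.9   -1.2 -172.3] F [-0.5 -0.7 -0.7] w 0.0002 | turns 0.18 then units [-0.18  0.39  0.09] j [ -1.  22.   4.  -1. -73. -81.]
```

View pics/s1.png

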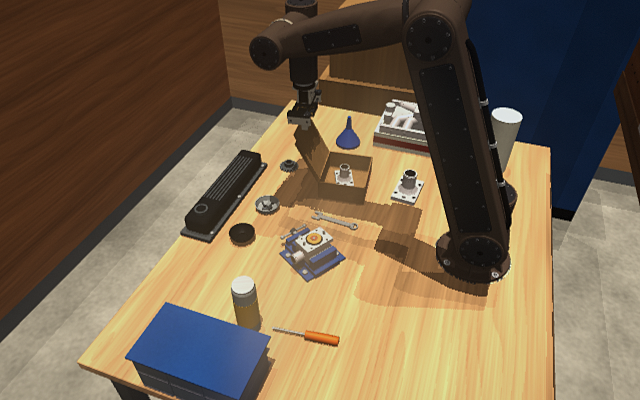

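The lid now leans back at about 2.06 rad. The cover is in clear view at (343,172), and the sensor sits beside it. I'll enlarge the cover.

```bash
python3 - <<'E'
from h import *
s=cv2.imread('pics/s1.png')[150:200,315:375]
cv2.imwrite('pics/c3.png',cv2.resize(s,None,fx=12,fy=12,interpolation=cv2.INTER_CUBIC))
C=cloud('side',np.load('pics/s1.npy')).reshape(-1,3)
n=C[np.hypot(C[:,0]-.512,C[:,1]+.22)<.06]
t=n[(n[:,2]>.045)&(n[:,2]<.08)];print('neck',len(t),t.mean(0),t.min(0),t.max(0),cv2.minEnclosingCircle(t[t[:,2]>.062][:,:2].astype('f4')))
f=n[abs(n[:,2]-.016)<.004];print('fl',len(f),cv2.minAreaRect(f[:,:2].astype('f4')*1000))
E
```

```text
neck 92 [ 0.50921031 -0.21543547  0.06323286] [ 0.49243021 -0.24457197  0.04515744] [ 0.5282346  -0.19752187  0.07497092] ((0.5107821822166443, -0.22264689207077026), 0.02242312952876091)
fl 126 ((510.32073974609375, -221.2586669921875), (66.18838500976562, 97.99982452392578), 22.67980194091797)
```

View pics/c3.png

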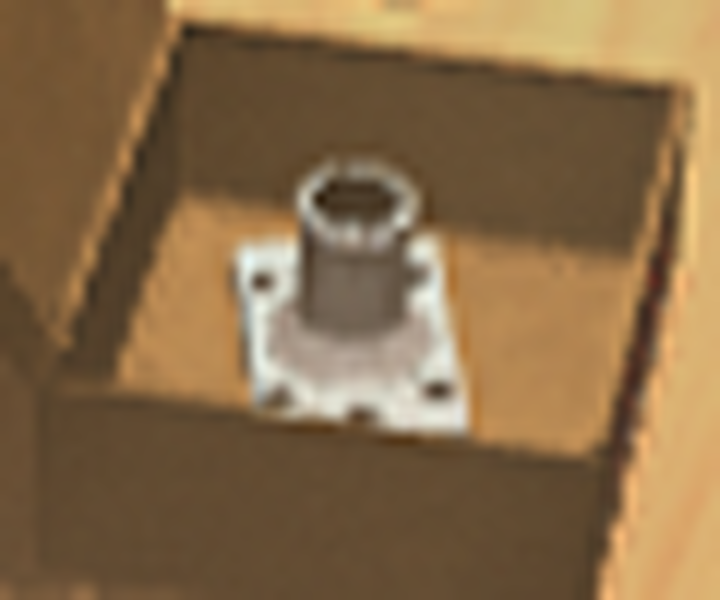

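c3: the neck is upright at crop (358,200), flange fully visible and clear of the walls. Its fit gives (0.511, -0.222), yaw 22.7°. Backing off above it.

```bash

python3 -m inch '[{"x":0.9,"y":0,"z":0,"yaw":0},{"x":1,"y":0,"z":0,"yaw":0},{"x":1,"y":0,"z":0,"yaw":0},{"x":1,"y":0,"z":0,"yaw":-1},{"x":1,"y":0,"z":0,"yaw":-1}]' 0.4
python3 -m inch '[{"x":0.7,"y":0,"z":0.5,"yaw":-1},{"x":0,"y":0,"z":0.8,"yaw":-1},{"x":0,"y":0,"z":0.8,"yaw":0},{"x":0,"y":0,"z":0,"yaw":0}]'
python3 -c "from h import *;go(.511,-.222,.043,-157.3)"
```

```text
time_s: 3.65
tcp_pos: [0.5376, -0.2181, 0.2333]
eef_rot: [178.7, -1.5, -164.0]
contact_force: [-0.1, -0.9, 0.4]
gripper_width: 0.0281
time_s: 3.98
tcp_pos: [0.5122, -0.2274, 0.183]
eef_rot: [178.6, -1.1, -155.5]
contact_force: [-1.3, 0.2, -0.5]
gripper_width: 0.0549
t 3.98 tcp [ 0.5122 -0.2274  0.183 ] [ 178.6   -1.1 -155.5] F [-1.3  0.2 -0.5] w 0.0549 | turns 0.45 then units [-0.15  0.08  5.6 ] j [ -4.  13. -17.  -1. -62. -61.]
```

```bash

python3 -m inch '[{"x":-0.1,"y":0,"z":0.8,"yaw":0.4},{"x":0,"y":0.1,"z":0.8,"yaw":0},{"x":0,"y":0,"z":0.8,"yaw":0},{"x":0,"y":0,"z":0.5,"yaw":0},{"x":0,"y":0,"z":0,"yaw":0}]'
python3 -c "from h import *;go(.511,-.222,.043,-157.3)"
```

```text
time_s: 4.4
tcp_pos: [0.513, -0.2278, 0.1126]
eef_rot: [178.8, -1.0, -157.3]
contact_force: [-0.5, 0.1, 0.9]
gripper_width: 0.0613
t 4.4 tcp [ 0.513  -0.2278  0.1126] [ 178.8   -1.  -157.3] F [-0.5  0.1  0.9] w 0.0613 | turns 0.0 then units [-0.07  0.19  2.79] j [ -4.  17. -22.  -1. -52. -63.]
```

```bash

python3 -m inch '[{"x":-0.1,"y":0.2,"z":0.1,"yaw":0},{"x":0,"y":0.05,"z":0.7,"yaw":0},{"x":0,"y":0,"z":0.7,"yaw":0},{"x":0,"y":0,"z":0.6,"yaw":0},{"x":0,"y":0,"z":0,"yaw":0}]'
python3 -c "from h import *;go(.511,-.222,.043,-157.3)"
```

```text
time_s: 4.82
tcp_pos: [0.5164, -0.2218, 0.0649]
eef_rot: [179.1, -0.7, -157.3]
contact_force: [-0.8, -0.3, 0.0]
gripper_width: 0.0615
t 4.82 tcp [ 0.5164 -0.2218  0.0649] [ 179.1   -0.7 -157.3] F [-0.8 -0.3  0. ] w 0.0615 | turns -0.01 then units [0.19 0.06 0.88] j [ -4.  20. -25.  -1. -46. -63.]
```

```bash

python3 -m inch '[{"x":0.15,"y":0.05,"z":0.5,"yaw":0},{"x":0.1,"y":0,"z":0.4,"yaw":0},{"x":0,"y":0,"z":0,"yaw":0}]'
python3 -c "from h import *;go(.511,-.222,.043,-157.3)"
```

```text
time_s: 5.07
tcp_pos: [0.5128, -0.2234, 0.0457]
eef_rot: [179.3, -0.5, -157.3]
contact_force: [-1.2, 0.2, -0.6]
gripper_width: 0.0616
t 5.07 tcp [ 0.5128 -0.2234  0.0457] [ 179.3   -0.5 -157.3] F [-1.2  0.2 -0.6] w 0.0616 | turns 0.01 then units [0.04 0.08 0.11] j [ -4.  22. -26.  -1. -43. -63.]
```

```bash

python3 -m inch '[{"x":0.05,"y":0,"z":0.1,"yaw":0},{"x":0,"y":0,"z":0,"yaw":0},{"x":0,"y":0,"z":0,"yaw":0},{"x":0,"y":0,"z":0,"yaw":0},{"x":0,"y":0,"z":0,"yaw":0}]' -1 55
python3 -m inch '[{"x":0,"y":0,"z":0,"yaw":0},{"x":0,"y":0,"z":0,"yaw":0},{"x":0,"y":0,"z":0,"yaw":0}]'
python3 -c "from h import *;go(.511,-.222,.043,-157.3)"
```

```text
time_s: 5.48
tcp_pos: [0.5143, -0.2245, 0.047]
eef_rot: [179.5, -0.2, -157.2]
contact_force: [0.6, -0.5, -3.4]
gripper_width: 0.035
time_s: 5.73
tcp_pos: [0.5139, -0.2242, 0.0469]
eef_rot: [179.4, -0.2, -157.2]
contact_force: [-0.2, -0.2, -1.9]
gripper_width: 0.035
t 5.73 tcp [ 0.5139 -0.2242  0.0469] [ 179.4   -0.2 -157.2] F [-0.2 -0.2 -1.9] w 0.035 | turns 0.01 then units [0.07 0.12 0.16] j [ -4.  22. -26.  -1. -43. -63.]
```

```bash

python3 -m inch '[{"x":0,"y":0,"z":-0.5,"yaw":0},{"x":0,"y":0,"z":-1,"yaw":0},{"x":0,"y":0,"z":-1,"yaw":0},{"x":0,"y":0,"z":-1,"yaw":0},{"x":0,"y":0,"z":-1,"yaw":0}]'
python3 -m inch '[{"x":0,"y":0,"z":-1,"yaw":0},{"x":0,"y":0,"z":-1,"yaw":0},{"x":0,"y":0,"z":-1,"yaw":0},{"x":0,"y":0,"z":-0.8,"yaw":0},{"x":0,"y":0,"z":0,"yaw":0}]'
python3 -c "from h import *;go(.481,.191,.22,148.4)"
```

```text
time_s: 6.15
tcp_pos: [0.5089, -0.2239, 0.1552]
eef_rot: [178.9, -1.1, -157.3]
contact_force: [0.5, -0.9, -3.4]
gripper_width: 0.0352
time_s: 6.57
tcp_pos: [0.5111, -0.225, 0.2589]
eef_rot: [179.0, -0.9, -157.3]
contact_force: [0.3, -0.2, -2.7]
gripper_width: 0.0355
t 6.57 tcp [ 0.5111 -0.225   0.2589] [ 179.    -0.9 -157.3] F [ 0.3 -0.2 -2.7] w 0.0355 | turns 13.56 then units [ 9.72 13.51  1.94] j [ -4.  10. -11.  -1. -70. -63.]
```

```bash

for i in 1 2 3; do python3 -m inch '[{"x":-0.33,"y":0.93,"z":0,"yaw":0},{"x":-0.33,"y":0.93,"z":0,"yaw":0},{"x":-0.33,"y":0.93,"z":0,"yaw":0},{"x":-0.33,"y":0.93,"z":0,"yaw":0},{"x":-0.33,"y":0.93,"z":0,"yaw":0}]' | grep tcp; done
for i in 1 2; do python3 -m inch '[{"x":0,"y":0,"z":0,"yaw":1},{"x":0,"y":0,"z":0,"yaw":1},{"x":0,"y":0,"z":0,"yaw":1},{"x":0,"y":0,"z":0,"yaw":1},{"x":0,"y":0,"z":0,"yaw":1}]' | grep rot;done
python3 -c "from h import *;go(.481,.191,.22,148.4)"
```

```text
tcp_pos: [0.5024, -0.1008, 0.2563]
tcp_pos: [0.4918, 0.0282, 0.2517]
tcp_pos: [0.4815, 0.1568, 0.2471]
eef_rot: [179.5, -2.8, -178.4]
eef_rot: [-179.1, -3.2, 160.5]
t 8.65 tcp [0.474  0.1607 0.233 ] [-179.1   -3.2  160.5] F [ 0.2  0.  -3.6] w 0.0356 | turns 3.02 then units [0.37 1.19 0.52] j [  39.    6.  -18.   -2.  -68. -148.]
```

```bash

python3 -m inch '[{"x":0.1,"y":0.4,"z":0,"yaw":1},{"x":0.1,"y":0.4,"z":0,"yaw":1},{"x":0.1,"y":0.4,"z":0,"yaw":1},{"x":0,"y":0,"z":0,"yaw":0}]' | grep rot
python3 -c "from h import *;go(.481,.191,.22,148.4)"
python3 -m inch '[{"x":0,"y":0,"z":0,"yaw":0},{"x":0,"y":0,"z":0,"yaw":0},{"x":0,"y":0,"z":0,"yaw":0}]' | grep rot
python3 -c "from h import *;go(.481,.191,.22,148.4)"
```

```text
eef_rot: [-178.0, -3.2, 147.5]
t 8.98 tcp [0.4764 0.1904 0.2275] [-178.    -3.2  147.5] F [ 0.4  0.1 -3. ] w 0.0352 | turns -0.23 then units [-0.16  0.12  0.29] j [  42.    8.  -17.   -3.  -68. -163.]
eef_rot: [-177.8, -3.3, 147.7]
t 9.23 tcp [0.4748 0.1896 0.2248] [-177.8   -3.3  147.7] F [-0.6 -0.5 -3.1] w 0.0354 | turns -0.18 then units [-0.19  0.18  0.18] j [  42.    8.  -17.   -3.  -68. -163.]
```

```bash
cat >> h.py <<'E'
OFF=[.002,0,.043]
def aim(x,y,z,vyaw=-31.6):
    s=r.get_state();R=Ro.from_euler('xyz',s['eef_rot'],degrees=True)
    p=s['tcp_pos']+R.apply(OFF); yaw=vyaw-180+.0
    t=-((yaw-s['eef_rot'][2]+180)%360-180)
    zt=R.apply([0,0,1])
    print('t',round(s['time_s'],2),'cover',p.round(4),'rot',s['eef_rot'].round(1),'tiltxy',np.degrees(zt[:2]).round(1),'F',s['contact_force'].round(1),'M',s['moment'].round(2),'turns',round(t/4,2),'units',(R.inv().apply(np.array([x,y,z])-p)/.025).round(2))
E
python3 -m inch '[{"x":0.05,"y":0.1,"z":0.4,"yaw":-0.15},{"x":0.05,"y":0.1,"z":0.8,"yaw":0},{"x":0,"y":0,"z":0.5,"yaw":0},{"x":0,"y":0,"z":0,"yaw":0}]' | grep rot
python3 -c "from h import *;aim(.481,.191,.122);snap('side','s2');snap('top','t2')
s=cv2.imread('pics/s2.png')[185:285,265:365];t=cv2.imread('pics/t2.png')[160:260,225:325]
cv2.imwrite('pics/c4.png',np.hstack([cv2.resize(a,(400,400),interpolation=2) for a in(s,t)]))"
```

```text
eef_rot: [-178.0, -3.3, 148.5]
t 9.57 cover [0.4675 0.1956 0.137 ] rot [-178.    -3.3  148.5] tiltxy [-3.9  0. ] F [-0.3 -1.1 -3.8] M [-0.18 -0.21 -0.02] turns 0.03 units [-0.59  0.14  0.56]
```

View pics/c4.png

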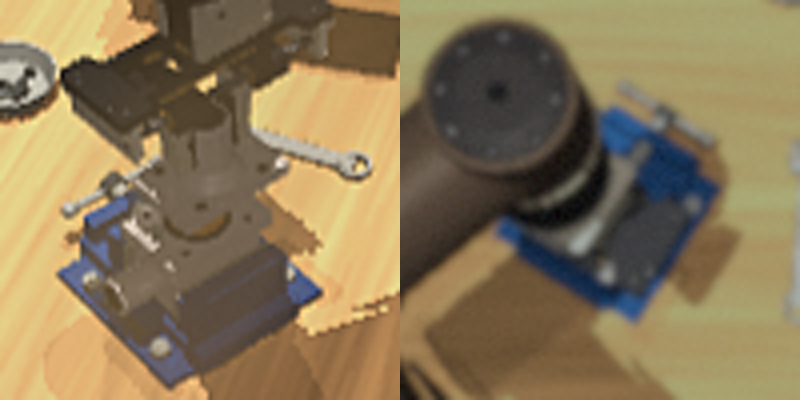

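The side crop shows the cover above the housing, with the near flange edge at about (215,240) in the crop. The top view is blocked by the wrist. I'll correct position and check the in-hand pose from side depth.

```bash

python3 -m inch '[{"x":-0.4,"y":0.1,"z":0,"yaw":0},{"x":-0.3,"y":0.1,"z":0.1,"yaw":0},{"x":0,"y":0,"z":0,"yaw":0}]' | grep rot
python3 - <<'E'
from h import *
aim(.481,.191,.122)
p,d=snap('side','s3')
s=r.get_state();R=Ro.from_euler('xyz',s['eef_rot'],degrees=True)
C=R.inv().apply(cloud('side',d).reshape(-1,3)-s['tcp_pos'])*1000
# tool frame: flange between tool z 31 (top) and 43
m=(abs(C[:,0])<60)&(abs(C[:,1])<75)
for lo,hi in((26,36),(33,45)):
    q=C[m&(C[:,2]>lo)&(C[:,2]<hi)]
    print(lo,len(q),q.min(0).round(1),q.max(0).round(1),cv2.minAreaRect(q[:,:2].astype('f4')))
q=C[m&(C[:,2]>26)&(C[:,2]<36)&(np.hypot(C[:,0],C[:,1])>30)]
A=np.c_[q[:,:2],np.ones(len(q))];print('plane',np.linalg.lstsq(A,q[:,2],rcond=None)[0])
h,e=np.histogram(C[m][:,2],bins=range(0,90,3));print(h,e[0])
s=cv2.imread('pics/s3.png')[185:275,275:365]
cv2.imwrite('pics/c5.png',cv2.resize(s,None,fx=6,fy=6,interpolation=2))
E
```

```text
eef_rot: [-178.3, -3.1, 148.7]
t 9.92 cover [0.4887 0.1916 0.1374] rot [-178.3   -3.1  148.7] tiltxy [-3.6  0.2] F [-0.4 -0.2 -3.3] M [-0.05 -0.32  0.01] turns 0.07 units [ 0.22 -0.16  0.64]
26 338 [-29.4 -49.1  26. ] [39.5 52.5 35.9] ((5.291536331176758, 1.8475685119628906), (68.52604675292969, 101.80867767333984), 0.574970006942749)
33 151 [-29.4 -52.5  33. ] [39.4 52.5 44.1] ((6.422311782836914, 0.5603599548339844), (67.76900482177734, 106.18497467041016), 2.5934183597564697)
plane [4.66993446e-03 3.95881102e-03 3.14819211e+01]
[ 15  16  16  11   6   8  12  15  22  93 158  78  31  24  18   1   0   0
   0   0   0   0   0   0   0   2   5  18  46] 0
```

View pics/c5.png

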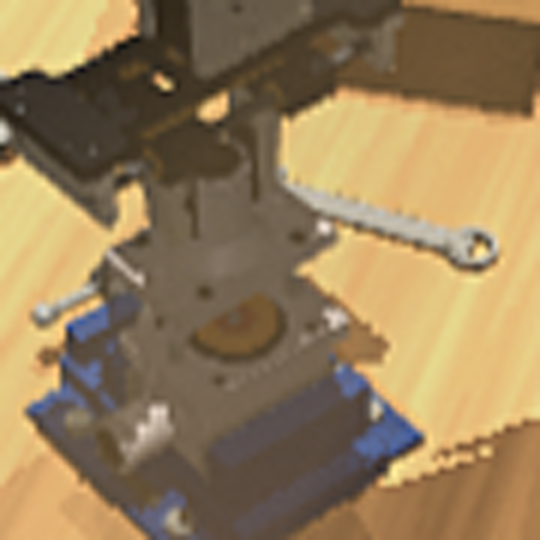

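c5: the cover hangs above the housing with its flange parallel to the tool (plane slope under 0.3°), offset about 5 mm in tool x. I'll update the offset.

```bash
sed -i 's/^OFF=.*/OFF=[.0047,.001,.0435]/' h.py
python3 -c "from h import *;aim(.481,.191,.11)"
python3 -m inch '[{"x":0.1,"y":-0.15,"z":0.3,"yaw":0.1},{"x":0,"y":0,"z":0.3,"yaw":0},{"x":0,"y":0,"z":0,"yaw":0}]' | grep rot
python3 -c "from h import *;aim(.481,.191,.11)"
```

```text
t 9.97 cover [0.4866 0.1938 0.1373] rot [-178.3   -3.1  148.6] tiltxy [-3.6  0.2] F [-0.3  0.1 -2.8] M [-0.04 -0.34  0.02] turns 0.06 units [ 0.07 -0.18  1.1 ]
eef_rot: [-178.4, -3.1, 148.1]
t 10.22 cover [0.4818 0.1918 0.1219] rot [-178.4   -3.1  148.1] tiltxy [-3.5  0.3] F [ 0.7 -0.7 -3.1] M [-0.12 -0.26 -0.03] turns -0.07 units [-0.02 -0.03  0.48]
```

```bash

python3 -m inch '[{"x":0,"y":-0.03,"z":0.3,"yaw":0},{"x":0,"y":0,"z":0.25,"yaw":0},{"x":0,"y":0,"z":0,"yaw":0}]' | grep rot
python3 -c "from h import *;aim(.481,.191,.095)"
```

```text
eef_rot: [-178.3, -3.1, 148.1]
t 10.47 cover [0.4796 0.1909 0.1065] rot [-178.3   -3.1  148.1] tiltxy [-3.5  0.2] F [ 0.1 -1.  -3.3] M [-0.13 -0.21  0.04] turns -0.07 units [-0.07  0.04  0.46]
```

```bash

python3 -m inch '[{"x":-0.07,"y":0.03,"z":0.25,"yaw":-0.08},{"x":0,"y":0,"z":0.15,"yaw":0},{"x":0,"y":0,"z":0,"yaw":0}]' | grep rot
python3 -c "from h import *;aim(.481,.191,.095)"
```

```text
eef_rot: [-178.5, -3.2, 148.5]
t 10.72 cover [0.4809 0.1926 0.096 ] rot [-178.5   -3.2  148.5] tiltxy [-3.5  0.4] F [-3.1  2.2 -4.2] M [ 0.69  0.85 -0.19] turns 0.03 units [-0.04 -0.05  0.04]
```

```bash

python3 -m inch '[{"x":0,"y":0,"z":0.2,"yaw":0},{"x":0,"y":0,"z":0.2,"yaw":0}]' | grep -E 'rot|force'
python3 -c "from h import *;aim(.481,.191,.09)"
python3 -m inch '[{"x":0,"y":0,"z":0.2,"yaw":0},{"x":0,"y":0,"z":0.2,"yaw":0}]' | grep -E 'rot|force'
python3 -c "from h import *;aim(.481,.191,.09)"
```

```text
eef_rot: [-178.4, -3.2, 148.6]
contact_force: [-31.8, -5.6, 69.1]
t 10.88 cover [0.4796 0.1925 0.0901] rot [-178.4   -3.2  148.6] tiltxy [-3.5  0.3] F [-31.8  -5.6  69.1] M [-1.44 12.28 -0.28] turns 0.06 units [-0.08 -0.02  0.  ]
eef_rot: [-178.6, -3.0, 148.8]
contact_force: [-22.0, -3.3, 47.6]
t 11.05 cover [0.4795 0.1925 0.09  ] rot [-178.6   -3.   148.8] tiltxy [-3.3  0.3] F [-22.   -3.3  47.6] M [-1.03  7.81 -0.52] turns 0.11 units [-0.08 -0.02 -0.  ]
```

```bash

for i in 1 2; do python3 -m inch '[{"x":0.03,"y":-0.02,"z":0.2,"yaw":0},{"x":0.03,"y":-0.02,"z":0.2,"yaw":0},{"x":0.03,"y":-0.02,"z":0.2,"yaw":0},{"x":0.03,"y":-0.02,"z":0.2,"yaw":0}]' >/dev/null
python3 -c "from h import *;aim(.481,.191,.09)"; done
```

```text
t 11.38 cover [0.4797 0.1926 0.0896] rot [-179.2   -2.3  149.1] tiltxy [-2.4  0.5] F [-17.6  -3.3  41.8] M [-1.31  6.4  -0.77] turns 0.19 units [-0.08 -0.03 -0.02]
t 11.72 cover [0.4799 0.1929 0.0889] rot [-179.9   -1.6  149.5] tiltxy [-1.5  0.7] F [-18.4  -4.   43.4] M [-1.55  6.61 -0.12] turns 0.28 units [-0.08 -0.04 -0.05]
```

```bash

for i in 1 2; do python3 -m inch '[{"x":0,"y":0,"z":0.2,"yaw":0},{"x":0,"y":0,"z":0.2,"yaw":0},{"x":0,"y":0,"z":0.2,"yaw":0}]' >/dev/null
python3 -c "from h import *;aim(.481,.191,.09)"; done
python3 - <<'E'
from h import *
p,d=snap('side','s4')
C=cloud('side',d).reshape(-1,3)
c,s=np.cos(np.radians(-31)),np.sin(np.radians(-31))
X=C[:,:2]-[.4807,.1913];V=np.c_[X@[c,s],X@[-s,c],C[:,2]]*1000
m=(abs(V[:,0])<32)&(abs(V[:,1])<49)&(np.hypot(V[:,0],V[:,1])>29)&(V[:,2]>94)&(V[:,2]<110)
q=V[m];print(len(q),q.min(0),q.max(0));print(np.linalg.lstsq(np.c_[q[:,:2],np.ones(len(q))],q[:,2],rcond=None)[0])
a=cv2.imread('pics/s4.png')[200:275,285:360]
cv2.imwrite('pics/c6.png',cv2.resize(a,None,fx=8,fy=8,interpolation=2))
E
```

```text
t 11.97 cover [0.4803 0.1929 0.0887] rot [179.9  -1.3 149.9] tiltxy [-1.1  0.8] F [-22.9  -2.   47.9] M [-1.1   8.66 -0.28] turns 0.37 units [-0.06 -0.05 -0.05]
t 12.22 cover [0.4805 0.193  0.0884] rot [179.7  -1.  150.3] tiltxy [-0.7  0.8] F [-23.8  -1.   49.9] M [-1.31  8.76 -0.33] turns 0.46 units [-0.06 -0.06 -0.06]
205 [-31.6058253  -48.01292274  94.52046513] [ 31.22439404  48.70405611 107.68568508]
[-7.91329772e-03  1.24578865e-03  1.01239332e+02]
```

View pics/c6.png

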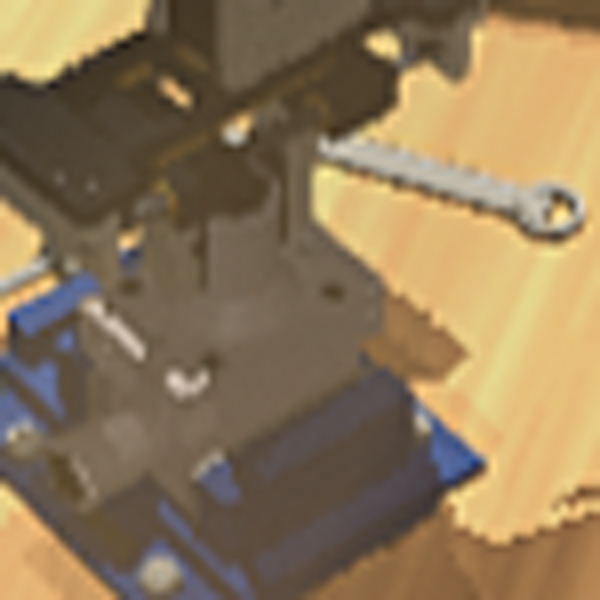

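c6 shows the cover down on the housing with no gap visible. Flange top is at 101.2 mm (102 expected), slope under 0.5°. I'll relieve the side load and ease to a steady press.

```bash

python3 -m inch '[{"x":0.06,"y":-0.03,"z":0.15,"yaw":0},{"x":0.06,"y":-0.03,"z":0.15,"yaw":0},{"x":0.06,"y":-0.03,"z":0.15,"yaw":0}]' >/dev/null
python3 -c "from h import *;aim(.481,.191,.09)"
python3 -m inch '[{"x":0.06,"y":-0.04,"z":0.12,"yaw":0},{"x":0.06,"y":-0.04,"z":0.12,"yaw":0},{"x":0.06,"y":-0.04,"z":0.12,"yaw":0}]' >/dev/null
python3 -c "from h import *;aim(.481,.191,.09)"
```

```text
t 12.52 cover [0.4807 0.1932 0.0885] rot [179.3  -0.3 150.6] tiltxy [0.1 0.8] F [-7.2 -3.8 31.4] M [-2.58  3.65 -0.48] turns 0.55 units [-0.05 -0.07 -0.06]
t 12.77 cover [0.4808 0.1931 0.089 ] rot [178.9   0.3 150.9] tiltxy [0.8 0.8] F [-4.8 -2.1 24.5] M [-1.77  2.74 -0.27] turns 0.62 units [-0.05 -0.07 -0.04]
```

```bash

python3 -m inch '[{"x":-0.01,"y":0.06,"z":0.18,"yaw":0.1},{"x":-0.01,"y":0.06,"z":0.18,"yaw":0.1},{"x":-0.01,"y":0.06,"z":0.18,"yaw":0}]' >/dev/null
python3 -c "from h import *;aim(.481,.191,.09)"
python3 -m inch '[{"x":0,"y":0.06,"z":0.16,"yaw":0.1},{"x":0,"y":0.06,"z":0.16,"yaw":0.1},{"x":0,"y":0.06,"z":0.16,"yaw":0}]' >/dev/null
python3 -c "from h import *;aim(.481,.191,.09)"
```

```text
t 13.02 cover [0.4818 0.1929 0.0882] rot [179.2   0.5 150.4] tiltxy [0.8 0.4] F [-27.   -4.2  52.8] M [-2.27 10.36 -0.05] turns 0.5 units [-0.01 -0.08 -0.07]
t 13.27 cover [0.4819 0.1926 0.0882] rot [179.6   0.7 150. ] tiltxy [0.8 0. ] F [-22.9  -6.1  46.2] M [-2.21  8.71  0.16] turns 0.39 units [-0.   -0.07 -0.07]
```

```bash

python3 -m inch '[{"x":-0.05,"y":0.04,"z":0.12,"yaw":0},{"x":-0.05,"y":0.04,"z":0.12,"yaw":0},{"x":-0.05,"y":0.03,"z":0.12,"yaw":0}]' >/dev/null
python3 -c "from h import *;aim(.481,.191,.09)"
python3 -m inch '[{"x":-0.03,"y":0.02,"z":0.12,"yaw":0},{"x":0,"y":0,"z":0.14,"yaw":0},{"x":0.03,"y":-0.02,"z":0.14,"yaw":0}]' >/dev/null
python3 -c "from h import *;aim(.481,.191,.09)"
```

```text
t 13.52 cover [0.4818 0.1925 0.0882] rot [179.6   0.5 150.2] tiltxy [0.7 0. ] F [-24.5   0.7  36.1] M [ 0.61  9.05 -0.08] turns 0.44 units [-0.   -0.07 -0.07]
t 13.77 cover [0.4818 0.1926 0.0882] rot [179.5   0.7 150.4] tiltxy [0.9 0.1] F [-7.7 -4.5 29.3] M [-1.83  3.39 -0.35] turns 0.5 units [-0.01 -0.07 -0.07]
```

```bash
cat > fit.py <<'E'
from h import *
from scipy.optimize import least_squares
def fit(d,z,lab):
    C=cloud('side',d).reshape(-1,3)
    c,s=np.cos(np.radians(-31)),np.sin(np.radians(-31))
    X=C[:,:2]-[.4807,.1913];V=np.c_[X@[c,s],X@[-s,c],C[:,2]]*1000
    rr=np.hypot(V[:,0],V[:,1])
    q=V[(abs(V[:,0])<31)&(abs(V[:,1])<48)&(rr>30)&(abs(V[:,2]-z)<4)&(d.ravel()>0)]
    A=np.c_[q[:,:2],np.ones(len(q))]
    f=least_squares(lambda k:A@k-q[:,2],[0,0,z],loss='soft_l1',f_scale=.4).x
    print(lab,len(q),f.round(4))
E
python3 - <<'E'
from fit import *
fit(np.load('pics/side0.npy'),90,'housing start'); fit(np.load('pics/s4.npy'),102,'s4')
for i in range(4): fit(r.capture('side')[1],102,'now')
aim(.481,.191,.09)
E
```

```text
housing start 204 [9.40000e-03 4.10000e-03 8.98909e+01]
s4 159 [-4.600000e-03 -3.900000e-03  1.017476e+02]
now 169 [ 1.100000e-03 -5.100000e-03  1.018319e+02]
now 156 [-7.800000e-03  7.300000e-03  1.017595e+02]
now 164 [-1.080000e-02  1.400000e-03  1.017422e+02]
now 161 [-4.800000e-03  1.120000e-02  1.015307e+02]
t 13.97 cover [0.4819 0.1926 0.0882] rot [179.5   0.7 150.4] tiltxy [0.9 0.1] F [-11.7  -3.   32.4] M [-1.15  5.04 -0.3 ] turns 0.5 units [-0.   -0.07 -0.07]
```

```bash

python3 -m inch '[{"x":-0.08,"y":0.05,"z":0.03,"yaw":0},{"x":-0.08,"y":0.05,"z":0.03,"yaw":0},{"x":-0.08,"y":0.05,"z":0.03,"yaw":0}]' >/dev/null
python3 -c "from h import *;aim(.481,.191,.09)"
python3 -m inch '[{"x":-0.08,"y":0.05,"z":0.03,"yaw":0},{"x":-0.08,"y":0.05,"z":0.03,"yaw":0},{"x":-0.08,"y":0.05,"z":0.03,"yaw":0}]' >/dev/null
python3 -c "from h import *;aim(.481,.191,.09)"
```

```text
t 14.22 cover [0.4818 0.1925 0.0883] rot [179.7   0.2 150.2] tiltxy [0.4 0.2] F [-20.    4.1  19.7] M [ 1.47  7.42 -0.26] turns 0.46 units [-0.   -0.07 -0.07]
t 14.47 cover [0.4815 0.1925 0.0885] rot [180.   -0.3 150.2] tiltxy [-0.2  0.2] F [-19.7   2.5  18.8] M [ 1.42  6.79 -0.22] turns 0.44 units [-0.01 -0.06 -0.06]
```

```bash

python3 -m inch '[{"x":0,"y":0,"z":0.12,"yaw":0},{"x":0.02,"y":0,"z":0.14,"yaw":0}]' >/dev/null
python3 - <<'E'
from fit import *
aim(.481,.191,.09)
D=np.array([r.capture('side')[1] for i in range(8)]); fit(np.median(D,0),102,'median'); fit(D.mean(0),102,'mean')
aim(.481,.191,.09); print(r.get_state()['gripper_width'])
p=snap('side','s5')[0]
E
```

```text
t 14.63 cover [0.4812 0.1927 0.0882] rot [ 1.799e+02 -1.000e-01  1.503e+02] tiltxy [-0.1  0.2] F [-15.2  -7.6  39.4] M [-2.48  5.01 -0.33] turns 0.48 units [-0.03 -0.07 -0.07]
median 183 [-1.600000e-03 -2.900000e-03  1.019974e+02]
mean 169 [-7.000000e-03 -2.100000e-03  1.019337e+02]
t 15.03 cover [0.4813 0.1927 0.0883] rot [ 1.798e+02 -1.000e-01  1.503e+02] tiltxy [-0.   0.2] F [-15.4  -4.5  33.6] M [-1.3   5.3  -0.32] turns 0.47 units [-0.02 -0.07 -0.07]
0.03536219370188408
```

View pics/s5.png

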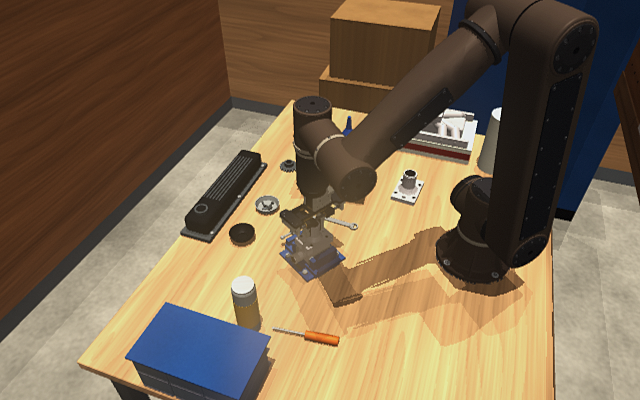

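The cover is seated in the vise at (313,245), and the wrench, can, screwdriver and other bench items look undisturbed. The arm hides the carton here, so I'll check the lid in top depth and then hand in.

```bash
python3 - <<'E'
from fit import *
p=cloud('top',r.capture('top')[1]).reshape(-1,3)
q=p[(p[:,0]>.5)&(p[:,0]<.75)&(p[:,1]<-.11)&(p[:,1]>-.28)&(p[:,2]>.09)&(p[:,2]<.28)]
print('lid',len(q),q.min(0),q.max(0)); aim(.481,.191,.09); print(r.close_job())
E
```

```text
lid 1662 [ 0.58160114 -0.27990752  0.09006461] [ 0.69046243 -0.11021361  0.25387176]
t 15.13 cover [0.4813 0.1927 0.0883] rot [ 1.798e+02 -1.000e-01  1.503e+02] tiltxy [-0.   0.2] F [-15.3  -4.4  33. ] M [-1.31  5.37 -0.32] turns 0.47 units [-0.02 -0.07 -0.07]
the job is handed in; nothing more can be done
None
```

The cover is on both dowels, pressed flush on the housing and still held there, and the job was handed in at about 15 s of the 54 s.

I pushed the lid back past upright, lifted the cover out of the carton by its neck, turned it to line up with the vise, and lowered it onto the dowels. I then pressed it down, levelling out a tool tilt of about 3.5° that had built up on the way.

**Last checks**
- **Seating:** the flange top measured 102.0 mm, which is the seated height. Its slope was no more than 0.003 rad in the median depth image and 0.007 rad in the mean image. That is within the camera noise.
- **Hold:** the arm was pushing down with about 33 N at 55 N grip, with the tool tilted about 0.2°.
- **Lid:** it stayed leaning back, with its top edge about 10 cm beyond the hinge (about 2.1 rad).
- **Other items:** the bench items in view looked undisturbed in the last picture. The arm hid the carton there, so the sensor was not looked at again after the cover came out.

**What disagreed or remains**
- **Height from the arm:** its own pose put the cover's underside at 88.3 mm instead of 90. I took this as the neck slipping 1–2 mm in the grip, because the camera height agreed with seated.
- **Side load:** about 15 N of sideways force remained on the dowels.
- **Peak force:** wrist force reached about 76 N in my readings while pressing, below the 120 N limit.

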